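Set the dough roller to the stepped gauge

TASK

Try the stepped gauge in the gap between the dough roller's two rollers, feeling for the middle and never forcing it. If the thin tip jams between them, put the thickness lever on the mark for a wider gap; if the thick shank goes through as well, put it on the mark for a narrower one. Then check again and leave the gauge standing upright in the gap, thin tip through and shoulder resting on the rollers, without disturbing the things around.

Things in the scene. Friction and masses are not known exactly. Their poses are not given: they have to be found in the camera images.
- dough_roller: Fixed white bench dough roller, 205 x 230 mm, 112 mm high; origin under the gap. x runs across the gap from front to rear roller, y along the rollers to the lever side, z up. Two steel rollers, 50 mm diameter, 122 mm long, tops 100 mm up, between 112 mm high cheeks (inner faces y = +-63 mm); free below them down to z = 30 mm. Lever upright, the gap is either about 3 or about 13 mm.
- nip (a point): Nominal gap middle, level with the roller axes (z = 75 mm), fixed to the frame. The true middle is off it in the frame's x: lever upright, 2 mm to -x if too tight or +x if too wide; once set right, 4.7 mm to the same side (all +-0.6 mm). Worn bearings decide which; the gauge tells. Round rollers form a V mouth; a blade off the middle touches one roller, which pushes it back to the middle.
- thickness_lever (a joint): Lever angle, rad: 0 upright, range +-0.75, starts near 0. Positive: knob towards the roller's +x, moves the front roller to +x, narrows the gap; negative: wider. Marks on the plate behind it: orange +0.58 (4.7 mm narrower, right if it was too wide), blue -0.58 (4.7 mm wider, right if it was too tight), black 0; within 0.08 rad will do. Stiff (10 N at the knob), stays where it is left.
- lever_knob (a point): Centre of the lever's red ball knob, 25 mm diameter, 162.5 mm above the worktop when upright, on a thin rod. It swings in the dough roller's x-z plane, 96 mm from the lever's axis, which runs along y at x = -29 mm, z = 66.5 mm in the dough roller's frame (knob at y = 93.5 mm). Grip or push it from above.
- gauge: Stepped gauge in its stand, 110 mm long, 0.22 kg. Origin: middle of the foot of its tip; z up to the grip; x across its thickness. From the foot: steel tip 6 mm thick, 24 mm long; brass shank 10 mm thick, 34 mm long (both 44 mm wide along y); dark wooden grip 16 (x) x 36 (y) x 52 mm tall. It enters the gap with its x along the dough roller's x, either way round.
- gauge_shoulder (a point): Middle of the step from tip to shank, 24 mm above the foot. Held in the true middle of the gap: tip jammed, it stays about 32 mm above the nip; gap right, it rests on the rollers 2 to 10 mm above; gap too wide, it goes 5 mm and more below. Off the middle it catches on one roller only, whatever the gap, which proves nothing: move it the way it is pushed, try again.
- gauge_grip (a point): Middle of the gauge's wooden grip, 84 mm above its foot.
- gauge_stand: Fixed beech stand, 62 x 78 mm, 48 mm high, origin in the middle of its underside. A slot 15 mm (its x) by 52 mm (its y) open at the top, floor at 8 mm; the gauge stands in it, foot down.
- mug: Cream mug with a handle, 78 x 116 mm, 101 mm high, origin at the middle of its underside. Bystander.
- pepper: Wooden pepper mill, 58 mm across, 150 mm high, origin at the middle of its underside. Bystander.
- salt: Salt shaker with a grey cap, 44 mm across, 90 mm high, origin at the middle of its underside. Bystander.
Not all that is in view belongs to the job. There is more than one size of the gauge; the one meant has the size given above.

How it is judged:
By the outcome, as a careful person would: the job done as asked, in the order asked, and still so for the second after the job is handed in, with the robot touching nothing.
It also fails if it takes over 70 s, if anything falls off the work surface, if the arm or the gripper's body presses on something with over 40 N, if the wrist force passes 120 N, or if a joint passes its speed limit or range.

ROBOT

A 7-joint arm with a two-finger parallel gripper is mounted at the origin on the work surface; the furniture and walls round the work are solid. World frame = base frame: x ahead of the robot, y to its left, z up, the work surface at z = 0. Lengths are in m, angles in rad, forces in N, time in s.
With the tool pointing down it reaches from about 0.4 to 0.875 m from the base axis. Payload 19.3 kg.
Tool frame: the origin (TCP) lies at the very end of the fingers, on their centre line; the grasp point (between the pads) lies 19 mm behind it; z points along the fingers, y is the line along which they close (so a half turn about z gives the same grasp; the last joint's range is limited). The gripper opens to 85 mm and grips with 20 to 120 N. Pads are 22 mm wide; open, the fingers measure 114 mm over their backs; the gripper's body (76 mm by 85 mm) begins 54 mm behind the grasp point. The pads swing forward as they close: fully open they stand 13 mm farther back than shut.
Start: joints at [1.232, 0.521, -0.036, 1.599, 0.021, 1.021, -0.113], TCP at [0.166, -0.603, 0.231] pointing down, gripper open.
Joint ranges: [-2.91, 2.91], [-0.3, 2.13], [-1.5, 1.42], [0.17, 2.43], [-1.26, 4.41], [0.16, 1.93], [-2.52, 2.52]. Speed limits (rad/s): [1.89, 1.89, 2.39, 2.39, 3.01, 3.01, 3.01].

INTERFACE

Orientations are given as [roll, pitch, yaw] about the fixed x, y, z axes, in that order (R = Rz(yaw) Ry(pitch) Rx(roll)).
In Python, from workcell import bot gives the robot as it stands. The module is installed in compiled form; this text tells all that it offers.
- The arm moves only by the tool apply_moves, never from a script. Its arguments are lists of equal length, an entry for each row: "claw": the finger opening in m, from 0 to 0.0854; "xyz": the shift along the tool's x, y, z in m, a list of three; "twist": the turn, a rotation vector about the tool's x, y, z in rad, a list of three. A call has 1 to 20 rows; each row shifts and turns the commanded pose from where the row before left it, along the tool's axes as they then stand; what a row does not reach is not made up. A row lasts 1/10 s, in which the tool goes at most 50 mm and 8.59 degrees, less where a joint would pass 70% of its speed; a pose out of reach is approached as far as the arm can. A call with a gripper value outside its range is refused whole. The fingers move at their own pace and stop on an object; "force" is the grip in N (left out, the last holds). Time passes only in rows, so rows that do not move let the fingers close. It gives the time, the measured TCP pose, the force, the opening and the grip force at its end, in the units of the state.
- bot.observe(): the state, without advancing time (a new reading comes with each control period).
- bot.grab_frame(name): name is "scene" or "side" or "wrist"; returns a dict with "img" (384x512x3 uint8, red, green, blue), "vfov" (degrees; the focal length in pixels is half the picture's height over the tangent of half this angle, whatever the lens; pixels are square), "cx", "cy" (the principal point, pixels), "view" (4x4, takes a point from world to camera coordinates). Camera axes: x right, y up, looking along -z (the intrinsics and any distortion apply to the point x, -y, -z); pixel columns grow to the right and rows downward; lengths in m; the calibration is good to about 2 mm. A picture is of the moment at which its call begins. There is no depth.
- bot.job_done(): hands the job in; it is judged then, once.
Trained networks look in the newest picture that a camera, given by its name, has taken for a name from the list of things; names that differ only in an ending like _2 or _b are one class to them, and where a whole thing is asked for, a point or a joint stands for the part that bears it (a point fixed in the world has none). Each returns a list of dicts, best first, with "score" (0 to 1); they miss things now and then, are a little off and sometimes report something else, mostly with a low value. They report only what shows in the picture. A call takes as long as a camera call. They do not tell look-alikes from the thing itself.
- bot.find_in(camera, query): "position" ([x, y, z] in m, in world coordinates, good to about 4 mm: the middle of the surface that is visible of it).
The state is a dict: "clock": time; "qpos": joint angles; "qd": joint speeds; "joint_efforts": joint torques, N m; "position": TCP position; "tool_rot": TCP orientation; "force": force on the tool from outside, world axes, zero at the start; "moment": the same for the moment, N m; "grip_width": finger opening in m; "finger_force": force on a finger pad.
Only numpy, scipy, OpenCV 4.12 (cv2) and the standard library are available. Lean on these libraries where they do the work, as an engineer would, in place of code of your own. Each camera call takes 0.05 s, during which the arm holds its last target. There are 200 camera calls.

## Working session

There is one attempt and no reset: what is moved stays moved. The work goes in short steps, Python scripts to look and compute and a tool call to move; the robot and the scene stay as the last step left them, time stands still between calls to the robot, and variables do not carry over. Pictures are saved under pics/ and viewed, at most 10 in all, crops included, and the job is handed in when it is done.

Besides the shell and the picture viewer there is one more tool, called after "Call:" by a JSON object that holds its "api" and its "payload", one argument or row to a line. apply_moves: Moves the arm, as the interface text tells. Its arguments: {"type":"object","properties":{"claw":{"type":"array"},"xyz":{"type":"array"},"twist":{"type":"array"},"force":{"type":"number"}},"required":["claw","xyz","twist"]}

```bash
mkdir -p pics
cat > h.py <<'E'
import numpy as np, cv2
from workcell import bot
def snap(n,fn=None):
    f=bot.grab_frame(n)
    if fn: cv2.imwrite('pics/'+fn,f['img'][:,:,::-1])
    return f
E
python3 - <<'E'
from h import *
s=bot.observe(); print({k:np.round(v,4) for k,v in s.items()})
fs=[snap(n) for n in ('scene','side')]
for n,f in zip(('scene','side'),fs):
    print(n,f['vfov'],f['cx'],f['cy'],[k for k in f]); print(np.round(f['view'],4).tolist())
    cv2.imwrite('pics/%s0.png'%n,cv2.resize(f['img'][:,:,::-1],(800,600)))
for q in ['dough_roller','lever_knob','gauge','gauge_grip','gauge_stand','mug','pepper','salt','nip','gauge_shoulder']:
    for n in ('scene','side'):
        try: print(q,n,[(np.round(d['position'],3).tolist(),round(d['score'],2)) for d in bot.find_in(n,q)][:4])
        except Exception as e: print(q,n,e)
E
```

```text
{'clock': np.float64(0.0), 'qpos': array([ 1.2318,  0.522 , -0.0363,  1.6   ,  0.0212,  1.0211, -0.1128]), 'qd': array([-0.002 ,  0.0008, -0.0004,  0.0024, -0.0018, -0.0008, -0.0023]), 'joint_efforts': array([-1.5000e-03, -9.2710e+01,  1.9785e+00, -3.6993e+01,  1.7800e-02,
        8.0000e-03,  1.0000e-04]), 'position': array([ 0.1658, -0.6023,  0.2307]), 'tool_rot': array([-3.1405e+00,  1.0000e-04,  2.6880e-01]), 'force': array([-0.1568, -1.0093,  0.1094]), 'moment': array([ 0.0324,  0.0212, -0.0312]), 'finger_force': np.float64(0.0), 'grip_width': np.float64(0.0854)}
scene 54.177351673259736 259.39414780430394 194.43951067262472 ['img', 'vfov', 'cx', 'cy', 'view']
[[-0.7305, -0.6826, -0.0197, 0.4371], [0.3273, -0.3753, 0.8672, -0.2282], [-0.5994, 0.627, 0.4975, -0.8367], [0.0, 0.0, 0.0, 1.0]]
side 42.67724532132171 254.70963264058608 180.64791054755293 ['img', 'vfov', 'cx', 'cy', 'view']
[[0.6678, -0.7443, 0.0032, -0.231], [0.3795, 0.3442, 0.8588, -0.3292], [-0.6403, -0.5723, 0.5123, -0.9776], [0.0, 0.0, 0.0, 1.0]]
dough_roller scene [([0.481, 0.104, 0.068], 0.69), ([0.457, -0.136, 
[... 626 characters left out ...]
0.12, 0.025], 0.91)]
gauge_stand side [([0.45, -0.175, 0.031], 0.63)]
mug scene [([0.417, 0.431, 0.067], 0.9)]
mug side [([0.441, 0.387, 0.034], 0.47)]
pepper scene [([0.564, 0.364, 0.08], 0.96), ([0.481, 0.085, 0.099], 0.58)]
pepper side [([0.563, 0.337, 0.068], 0.84)]
salt scene [([0.534, 0.438, 0.054], 0.93)]
salt side [([0.535, 0.414, 0.045], 0.86)]
nip scene [([0.483, 0.106, 0.069], 0.88), ([0.483, 0.085, 0.099], 0.44)]
nip side [([0.48, 0.02, 0.074], 0.98)]
gauge_shoulder scene [([0.338, -0.152, 0.099], 0.77), ([0.553, -0.189, 0.04], 0.75), ([0.452, -0.134, 0.086], 0.7)]
gauge_shoulder side [([0.547, -0.194, 0.048], 0.81), ([0.344, -0.182, 0.082], 0.74), ([0.456, -0.156, 0.093], 0.63)]
```

View pics/scene0.png

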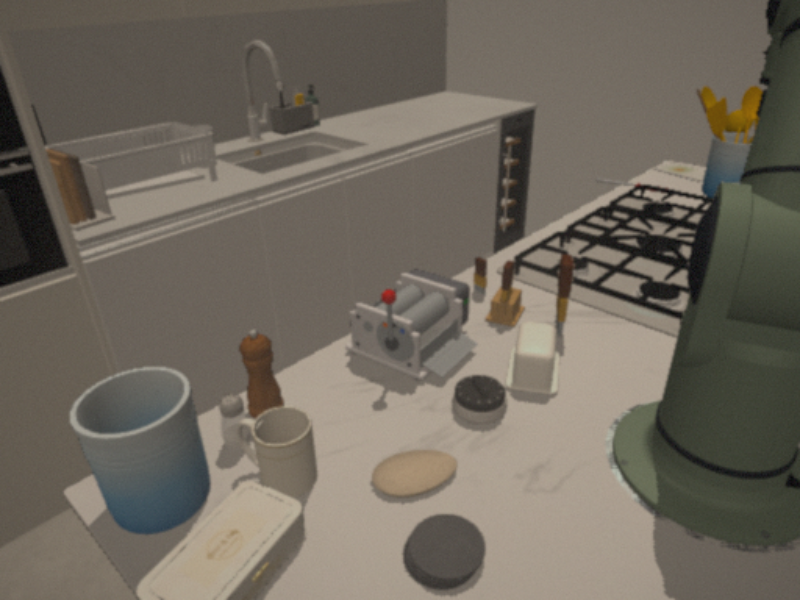

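View pics/side0.png

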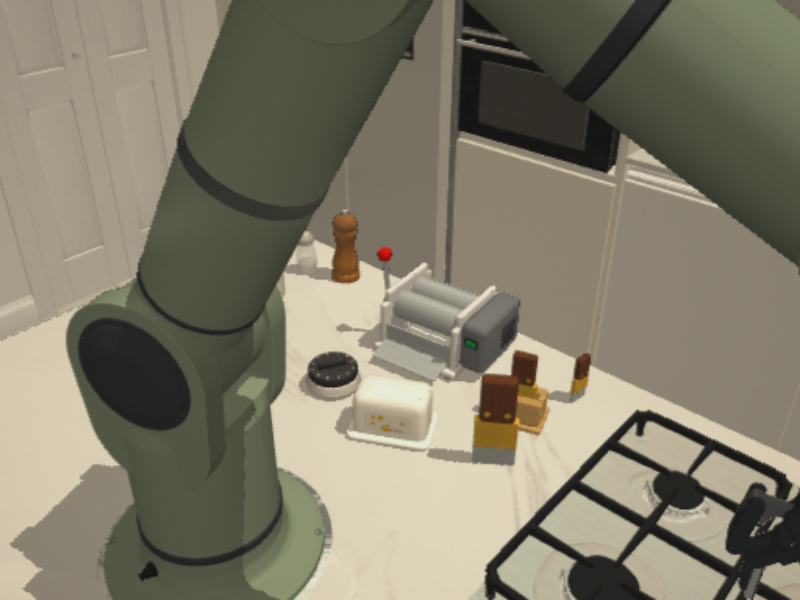

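The two pictures show these candidates in scene0: a large gauge standing free at (565,285), a gauge in the beech stand at (507,290), and a small one at (480,272). In side0 they are at (498,418), (525,375) and (581,375). The dough roller is at (410,325) in scene0, with its red knob at (389,296). I pick the one in the stand and check it in a crop.

Run:
```python
from h import *
a=snap('scene')['img'][150:265,210:375]; b=snap('side')['img'][145:300,230:385]
A=cv2.resize(a,None,fx=4.8,fy=4.8,interpolation=2)[:,:,::-1]
B=cv2.resize(b,None,fx=3.8,fy=3.8,interpolation=2)[:,:,::-1]
cv2.imwrite('pics/c1.png',A);cv2.imwrite('pics/c2.png',B);print(A.shape,B.shape)
```

```text
(552, 792, 3) (589, 589, 3)
```

View pics/c1.png

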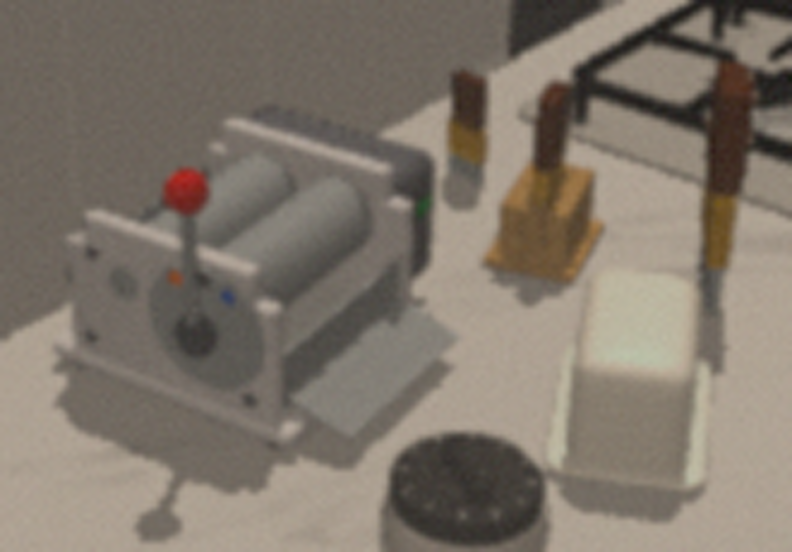

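View pics/c2.png

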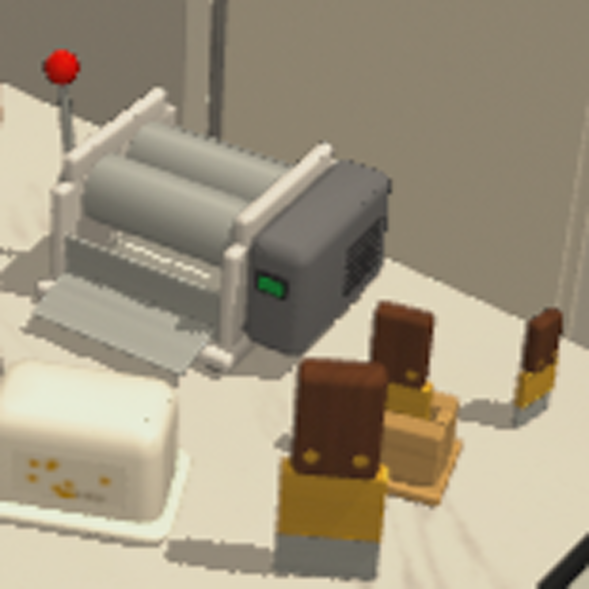

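The crops show the roller with its lever side at +y, the blue mark towards the tray (front, -x) and the motor box at -y. The gauge in the stand, grip top at (555,90) in c1 and (404,308) in c2, is of middle size. I triangulate next.

```bash
cat >> h.py <<'E'
def ray(f,u,v):
    fl=f['img'].shape[0]/2/np.tan(np.radians(f['vfov'])/2)
    V=np.array(f['view']);R=V[:3,:3];c=-R.T@V[:3,3]
    d=R.T@np.array([(u-f['cx'])/fl,-(v-f['cy'])/fl,-1.]);return c,d/np.linalg.norm(d)
def atz(f,u,v,z):
    c,d=ray(f,u,v);return c+d*(z-c[2])/d[2]
def tri(rs):
    A=sum(np.eye(3)-np.outer(d,d) for c,d in rs);b=sum((np.eye(3)-np.outer(d,d))@c for c,d in rs)
    p=np.linalg.solve(A,b);return p,[np.linalg.norm(np.cross(p-c,d)) for c,d in rs]
def proj(f,p):
    fl=f['img'].shape[0]/2/np.tan(np.radians(f['vfov'])/2)
    q=np.array(f['view'])@np.append(p,1);return np.array([f['cx']+fl*q[0]/-q[2],f['cy']-fl*q[1]/-q[2]])
E
python3 - <<'E'
from h import *
S=snap('scene');D=snap('side')
sc=lambda x,y:(210+(x+.5)/4.8-.5,150+(y+.5)/4.8-.5)
sd=lambda x,y:(230+(x+.5)/3.8-.5,145+(y+.5)/3.8-.5)
t=lambda a,b:print(np.round(tri([ray(S,*sc(*a)),ray(D,*sd(*b))])[0],4),np.round(tri([ray(S,*sc(*a)),ray(D,*sd(*b))])[1],4))
print('knob');t((187,191),(62,67))
print('grip top');t((555,90),(404,308))
print('big top');t((734,70),(343,368)); print('small');t((469,75),(546,317))
z=lambda F,g,p,h:print(np.round(atz(F,*g(*p),h),4))
print('lever cheek rear,front top (side), scene');
z(D,sd,(160,97),.112);z(D,sd,(72,168),.112);z(S,sc,(92,216),.112);z(S,sc,(258,270),.112)
print('motor cheek');z(D,sd,(326,152),.112);z(D,sd,(238,220),.112);z(S,sc,(232,124),.112);z(S,sc,(388,170),.112)
print('grip edges side z=.118');z(D,sd,(376,305),.118);z(D,sd,(432,314),.118)
print('stand top scene .048');
for p in [(518,168),(594,177),(583,218),(500,205)]: z(S,sc,p,.048)
w=snap('wrist');print(np.round(w['view'],4).tolist(),w['vfov'],w['cx'],w['cy'])
E
```

```text
knob
[0.4851 0.1566 0.1625] [0. 0.]
grip top
[ 0.4588 -0.1477  0.1187] [0.0009 0.0009]
big top
[ 0.3518 -0.1772  0.1529] [0.0014 0.0014]
small
[ 0.5578 -0.193   0.0814] [0. 0.]
lever cheek rear,front top (side), scene
[0.5674 0.1358 0.112 ]
[0.4518 0.1169 0.112 ]
[0.5705 0.1496 0.112 ]
[0.4594 0.1304 0.112 ]
motor cheek
[0.5857 0.0006 0.112 ]
[ 0.4772 -0.0071  0.112 ]
[0.5893 0.0129 0.112 ]
[ 0.4779 -0.0039  0.112 ]
grip edges side z=.118
[ 0.4522 -0.1324  0.118 ]
[ 0.4672 -0.1627  0.118 ]
stand top scene .048
[ 0.4877 -0.1558  0.048 ]
[ 0.4427 -0.1782  0.048 ]
[ 0.4178 -0.128   0.048 ]
[ 0.4672 -0.1072  0.048 ]
[[0.265, -0.9643, 0.0011, -0.6251], [0.9296, 0.2551, -0.2661, 0.0344], [0.2563, 0.0715, 0.9639, -0.3778], [0.0, 0.0, 0.0, 1.0]] 71.23690536259798 258.4460644886486 191.92101554328514
```

Triangulation gives the knob at z = 162.5 mm. The gauge tops are at 119 mm (in the stand, so 110 mm long, correct), 153 mm and 81 mm (look-alikes). The roller yaw is about 9°, the gauge yaw about 26°. I move over the gauge.

Call:
{"api": "apply_moves", "payload": {
  "claw": [0.06,0.06,0.06,0.06,0.06,0.06,0.06,0.06,0.06,0.06,0.06,0.06,0.06,0.06,0.06,0.06,0.06,0.06],
  "xyz": [
    [0.0224,-0.0201,0],
    [0.0224,-0.0201,0],
    [0.0224,-0.0201,0],
    [0.0224,-0.0201,0],
    [0.0224,-0.0201,0],
    [0.0224,-0.0201,0],
    [0.0224,-0.0201,0],
    [0.0224,-0.0201,0],
    [0.0224,-0.0201,0],
    [0.0224,-0.0201,0],
    [0.0224,-0.0201,0],
    [0.0224,-0.0201,0],
    [0.0224,-0.0201,0],
    [0.0224,-0.0201,0],
    [0.0224,-0.0201,0],
    [0.0224,-0.0201,0],
    [0.0224,-0.0201,0],
    [0.0224,-0.0201,0]
  ],
  "twist": [
    [0,0,0],
    [0,0,0],
    [0,0,0],
    [0,0,0],
    [0,0,0],
    [0,0,0],
    [0,0,0],
    [0,0,0],
    [0,0,0],
    [0,0,0],
    [0,0,0],
    [0,0,0],
    [0,0,0],
    [0,0,0],
    [0,0,0],
    [0,0,0],
    [0,0,0],
    [0,0,0]
  ]
}}

```text
clock: 3.15
position: [0.4592, -0.1456, 0.2315]
tool_rot: [3.141, -0.0, 0.269]
force: [-0.5, 0.4, 0.5]
grip_width: 0.0599
finger_force: 0.0
```

Call:
{"api": "apply_moves", "payload": {
  "claw": [0.06,0.06,0.06,0.06,0.06,0.06,0.06,0.06,0.06,0.06,0.06,0.06,0.06,0.06,0.06],
  "xyz": [
    [0,0,0],
    [0,0,0],
    [0,0,0],
    [0,0,0],
    [0,0,0],
    [0,0,0],
    [0,0,0],
    [0,0,0],
    [0,0,0],
    [0,0,0],
    [0,0,0],
    [0,0,0],
    [0,0,0],
    [0,0,0],
    [0,0,0]
  ],
  "twist": [
    [0,0,-0.1356],
    [0,0,-0.1356],
    [0,0,-0.1356],
    [0,0,-0.1356],
    [0,0,-0.1356],
    [0,0,-0.1356],
    [0,0,-0.1356],
    [0,0,-0.1356],
    [0,0,-0.1356],
    [0,0,-0.1356],
    [0,0,-0.1356],
    [0,0,-0.1356],
    [0,0,-0.1356],
    [0,0,0],
    [0,0,0]
  ]
}}

```text
clock: 4.65
position: [0.4586, -0.1468, 0.2313]
tool_rot: [3.142, -0.0, 2.027]
force: [1.0, -0.3, -0.7]
grip_width: 0.0603
finger_force: 0.0
```

```bash
cat >> h.py <<'E'
from scipy.spatial.transform import Rotation as Ro
def delta(p,yaw):
    s=bot.observe();R=Ro.from_euler('xyz',s['tool_rot']);T=Ro.from_euler('xyz',[np.pi,0,yaw])
    print('t',round(s['clock'],2),'pos',np.round(s['position'],4),'rot',np.round(s['tool_rot'],4),'shift',np.round(R.inv().apply(np.array(p)-s['position']),4),'twist',np.round((R.inv()*T).as_rotvec(),4))
E
python3 - <<'E'
from h import *
delta([.459,-.1475,.12],np.radians(116.4)); print(np.round(bot.observe()['qpos'],2))
w=snap('wrist'); cv2.imwrite('pics/w1.png',cv2.resize(w['img'][:,:,::-1],(800,600),interpolation=2))
for q in ['gauge_grip','gauge_stand']: print([(np.round(d['position'],4).tolist(),round(d['score'],2)) for d in bot.find_in('wrist',q)][:3])
E
```

```text
t 4.65 pos [ 0.4586 -0.1468  0.2313] rot [ 3.1415 -0.      2.027 ] shift [-8.000e-04  1.000e-04  1.113e-01] twist [ 0.     -0.     -0.0045]
[ 0.67  0.34 -0.61  1.94  0.24  0.93  0.4 ]
[([0.4528, -0.1433, 0.117], 0.76), ([0.3561, -0.1754, 0.1333], 0.74), ([0.5442, -0.1895, 0.0493], 0.62)]
[([0.4499, -0.1409, 0.0511], 0.57), ([0.5128, -0.0011, 0.0939], 0.3)]
```

View pics/w1.png

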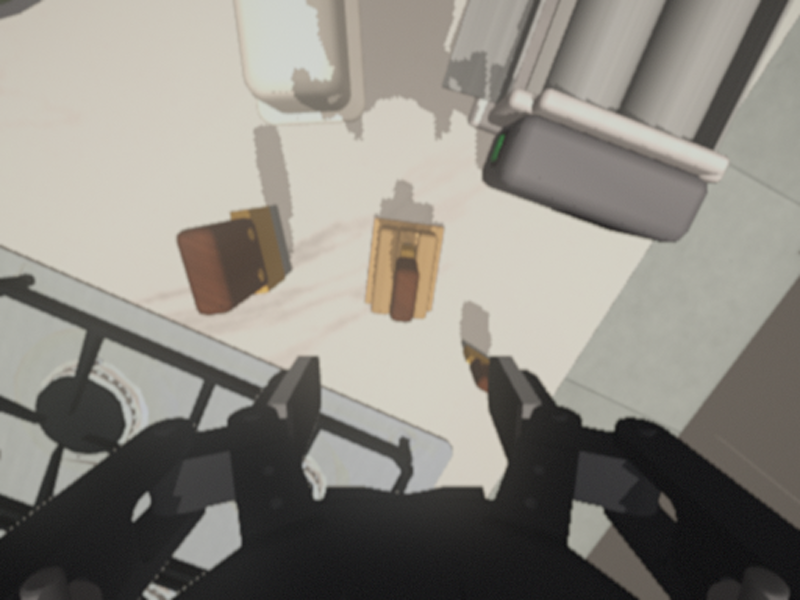

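w1 shows the stand with the gauge at (404,290), seen from above between the open fingers. The larger look-alike is at (235,260) and the small one at (480,370). I compute the position and yaw from edges.

Run:
```python
from h import *
w=snap('wrist');k=512/800
g=lambda x,y,z:atz(w,(x+.5)*k-.5,(y+.5)*k-.5,z)
print('grip top c',np.round(g(404,291,.118),4))
for a,b,z in [((391,318),(394,265),.118),((415,318),(418,265),.118),((367,310),(376,217),.008),((430,318),(442,225),.008)]:
    A,B=g(*a,z),g(*b,z);print(np.round(A,4),np.round(B,4),np.degrees(np.arctan2(*(B-A)[1::-1])))
img=w['img'].astype(int);R,G,B=img[...,0],img[...,1],img[...,2]
m=((R<125)&(R-G>20)&(R-B>25)).astype(np.uint8);m[:, :240]=0;m[:,285:]=0;m[:150]=0;m[215:]=0
c=max(cv2.findContours(m,0,2)[0],key=cv2.contourArea);print(cv2.minAreaRect(c),cv2.boundingRect(c))
box=cv2.boxPoints(cv2.minAreaRect(c));print([np.round(atz(w,*p,.118),4).tolist() for p in box])
m=((R>150)&(R-B>55)).astype(np.uint8);m[:, :225]=0;m[:,295:]=0;m[:130]=0;m[215:]=0
c=np.vstack([c for c in cv2.findContours(m,0,2)[0] if cv2.contourArea(c)>20]);r=cv2.minAreaRect(c);print(r,np.round(atz(w,*r[0],.008),4))
box=cv2.boxPoints(r);print([np.round(atz(w,*p,.01),4).tolist() for p in box])
```

```text
grip top c [ 0.4571 -0.1445  0.118 ]
[ 0.4575 -0.1642  0.118 ] [ 0.4442 -0.1323  0.118 ] 112.65469711099091
[ 0.4714 -0.1574  0.118 ] [ 0.4576 -0.1257  0.118 ] 113.52777461655691
[ 0.4469 -0.2005  0.008 ] [ 0.4188 -0.1213  0.008 ] 109.5836911171069
[ 0.502  -0.1819  0.008 ] [ 0.4728 -0.1022  0.008 ] 110.14379062078139
((257.8399963378906, 188.1199951171875), (14.424979209899902, 31.678386688232422), 8.13010311126709) (250, 173, 17, 32)
[[0.4559, -0.1644, 0.118], [0.4459, -0.1337, 0.118], [0.4593, -0.1293, 0.118], [0.4697, -0.16, 0.118]]
((257.56048583984375, 171.8282470703125), (44.15144348144531, 59.18226623535156), 7.305759906768799) [ 0.4593 -0.1517  0.008 ]
[[0.4434, -0.2018, 0.01], [0.4181, -0.1229, 0.01], [0.4741, -0.1036, 0.01], [0.5029, -0.1818, 0.01]]
```

Call:
{"api": "apply_moves", "payload": {
  "claw": [0.06,0.06,0.06,0.06,0.06,0.06,0.06,0.06,0.06,0.06,0.06],
  "xyz": [
    [0,0,0],
    [0,0,0.019],
    [0,0,0.019],
    [0,0,0.019],
    [0,0,0.019],
    [0,0,0.019],
    [0,0,0.019],
    [0,0,0.019],
    [0,0,0.019],
    [0,0,0],
    [0,0,0]
  ],
  "twist": [
    [0,0,0.098],
    [0,0,0],
    [0,0,0],
    [0,0,0],
    [0,0,0],
    [0,0,0],
    [0,0,0],
    [0,0,0],
    [0,0,0],
    [0,0,0],
    [0,0,0]
  ]
}}

```text
clock: 5.95
position: [0.4587, -0.1465, 0.0796]
tool_rot: [-3.141, -0.0, 1.933]
force: [-0.4, 0.5, 0.5]
grip_width: 0.06
finger_force: 0.0
```

Call:
{"api": "apply_moves", "payload": {
  "claw": [0.03,0.022,0.018,0.01,0.005,0.005,0.005,0.005],
  "xyz": [
    [0,0,0],
    [0,0,0],
    [0,0,0],
    [0,0,0],
    [0,0,0],
    [0,0,0],
    [0,0,0],
    [0,0,0]
  ],
  "twist": [
    [0,0,0],
    [0,0,0],
    [0,0,0],
    [0,0,0],
    [0,0,0],
    [0,0,0],
    [0,0,0],
    [0,0,0]
  ],
  "force": 50
}}

```text
clock: 6.75
position: [0.4589, -0.1469, 0.0799]
tool_rot: [3.141, 0.001, 1.933]
force: [-1.1, -0.5, 7.9]
grip_width: 0.0154
finger_force: 48.5
```

Run:
```python
from h import *
s=bot.observe(); print({k:np.round(s[k],4) for k in ('clock','position','tool_rot','force','moment','finger_force','grip_width')})
w=snap('wrist')['img'][:,:,::-1]; cv2.imwrite('pics/w2.png',cv2.resize(w[100:330,130:390],None,fx=2.5,fy=2.5,interpolation=2))
```

```text
{'clock': np.float64(6.75), 'position': array([ 0.4589, -0.1469,  0.0799]), 'tool_rot': array([3.1410e+00, 8.0000e-04, 1.9334e+00]), 'force': array([-1.123 , -0.5321,  7.9265]), 'moment': array([-0.0619,  0.4207,  0.1175]), 'finger_force': np.float64(48.4641), 'grip_width': np.float64(0.0154)}
```

View pics/w2.png

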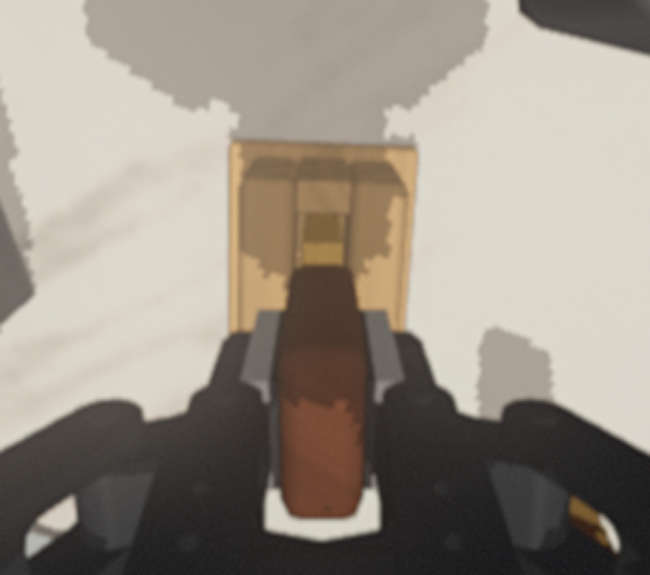

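w2 shows the grip held squarely between the pads at (322,400), with the shank still in its slot. I lift and go partway, to look straight down on the roller.

Call:
{"api": "apply_moves", "payload": {
  "claw": [0.005,0.005,0.005,0.005,0.005,0.005,0.005,0.005,0.005,0.005,0.005,0.005,0.005,0.005,0.005,0.005],
  "xyz": [
    [0,0,-0.01],
    [0,0,-0.02],
    [0,0,-0.02],
    [0,0,-0.02],
    [0,0,-0.02],
    [0,0,-0.02],
    [0,0,-0.02],
    [0.02,0.014,0],
    [0.025,0.018,0],
    [0.025,0.018,0],
    [0.02,0.015,0],
    [0.02,0.015,0],
    [0,0,0],
    [0,0,0],
    [0,0,0],
    [0,0,0]
  ],
  "twist": [
    [0,0,0],
    [0,0,0],
    [0,0,0],
    [0,0,0],
    [0,0,0],
    [0,0,0],
    [0,0,0],
    [0,0,0],
    [0,0,0],
    [0,0,0],
    [0,0,0],
    [0,0,0],
    [0,0,0.1],
    [0,0,0.1],
    [0,0,0],
    [0,0,0]
  ]
}}

```text
clock: 8.4
position: [0.4943, -0.0154, 0.2097]
tool_rot: [3.141, 0.0, 1.737]
force: [-0.4, 1.0, -1.7]
grip_width: 0.0153
finger_force: 49.1
```

Run:
```python
from h import *
s=bot.observe(); print({k:np.round(s[k],4) for k in ('clock','position','tool_rot','force','moment','finger_force','grip_width','qpos')})
w=snap('wrist'); np.save('w3.npy',w,allow_pickle=True); cv2.imwrite('pics/w3.png',cv2.resize(w['img'][:,:,::-1],(800,600),interpolation=2))
```

```text
{'clock': np.float64(8.4), 'position': array([ 0.4943, -0.0154,  0.2097]), 'tool_rot': array([3.1414e+00, 1.0000e-04, 1.7366e+00]), 'force': array([-0.4304,  1.0231, -1.7315]), 'moment': array([0.0062, 0.0386, 0.0011]), 'finger_force': np.float64(49.0923), 'grip_width': np.float64(0.0153), 'qpos': array([ 0.3563,  0.3885, -0.5678,  1.9386,  0.2658,  0.8881, -0.1812])}
```

View pics/w3.png

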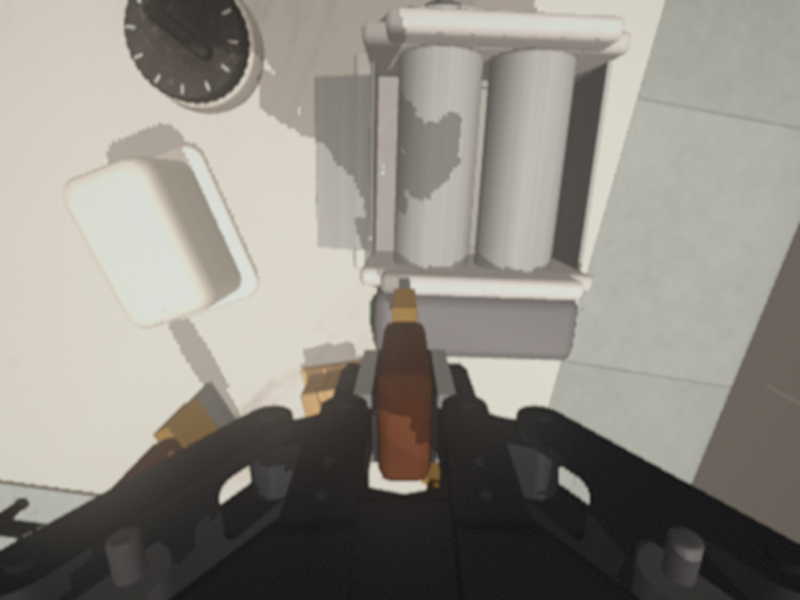

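w3 shows the roller from above: front roller at columns 400–480, rear roller at 480–575, gap line from about (485,60) to (474,262), and cheeks at rows 25 and 275. I measure the edges.

Run:
```python
from h import *
w=np.load('w3.npy',allow_pickle=True).item()
g=cv2.cvtColor(w['img'],cv2.COLOR_RGB2GRAY).astype(float)
for r in (50,65,130,145,158):
    p=g[r-2:r+3,245:385].mean(0); print(r,p.astype(int).tolist())
```

```text
50 [154, 154, 152, 151, 151, 152, 152, 151, 149, 138, 112, 100, 105, 113, 119, 125, 130, 134, 137, 142, 146, 151, 154, 156, 158, 160, 163, 167, 168, 170, 172, 174, 177, 178, 178, 177, 177, 179, 180, 180, 179, 181, 183, 184, 184, 183, 183, 183, 183, 181, 180, 180, 180, 178, 176, 173, 171, 170, 167, 164, 160, 154, 144, 130, 123, 122, 117, 101, 90, 92, 97, 102, 107, 111, 116, 120, 124, 128, 132, 135, 139, 142, 146, 149, 153, 156, 159, 160, 162, 165, 168, 171, 173, 174, 177, 179, 181, 183, 182, 181, 181, 182, 183, 183, 182, 183, 185, 186, 185, 184, 183, 183, 181, 179, 178, 178, 175, 172, 170, 167, 163, 151, 125, 100, 89, 86, 83, 80, 79, 77, 75, 74, 74, 73, 73, 73, 73, 73, 74, 74]
65 [166, 165, 165, 165, 165, 165, 165, 166, 158, 134, 104, 93, 96, 100, 105, 110, 115, 120, 131, 144, 150, 155, 158, 159, 161, 163, 167, 169, 171, 173, 175, 177, 179, 179, 178, 178, 180, 181, 181, 181, 182, 184, 184, 184, 184, 182, 183, 183, 182, 180, 180, 181, 179, 176, 174, 172, 170, 167, 164, 159, 153, 149, 156, 169, 173, 163, 129, 96, 93, 100, 105, 110, 113, 119, 123, 128, 131, 134, 139, 142, 145, 150, 153, 
[... 1629 characters left out ...]
3, 202, 185]
158 [163, 164, 164, 163, 163, 162, 151, 125, 116, 124, 131, 138, 143, 148, 152, 156, 160, 164, 167, 167, 168, 169, 172, 175, 177, 179, 182, 183, 183, 183, 183, 183, 184, 183, 183, 184, 186, 184, 183, 182, 181, 181, 181, 180, 181, 180, 177, 174, 173, 172, 168, 162, 156, 149, 144, 147, 158, 159, 144, 113, 100, 108, 117, 122, 127, 131, 136, 140, 144, 149, 152, 155, 159, 162, 166, 168, 169, 170, 172, 174, 177, 180, 182, 184, 187, 188, 188, 187, 186, 186, 185, 184, 183, 184, 185, 184, 182, 180, 180, 180, 180, 180, 179, 175, 172, 169, 164, 150, 124, 92, 78, 77, 77, 77, 77, 77, 77, 77, 76, 77, 76, 76, 76, 77, 75, 85, 123, 164, 187, 203, 213, 216, 216, 214, 205, 188, 178, 177, 177, 177]
```

Run:
```python
from h import *
w=np.load('w3.npy',allow_pickle=True).item()
def ax(l,r,row):
    c,a=ray(w,l,row);_,b=ray(w,r,row);d=a+b;return c+d*(.075-c[2])/d[2]
P={}
for row,e in {65:(254.3,306.5,311.2,365.2),145:(252,300.8,304.8,354.9),130:(252.7,302.5,306.3,356.8)}.items():
    F,Rr=ax(e[0],e[1],row),ax(e[2],e[3],row);g=ax(e[1],e[2],row)
    P[row]=(F,Rr,g);print(row,np.round(F,4),np.round(Rr,4),'sep',np.linalg.norm(F-Rr).round(4),'mid',np.round((F+Rr)/2,4),'gapmid',np.round(g,4))
for i in range(3):
    d=P[65][i]-P[145][i];print('yaw',np.degrees(np.arctan2(-d[0],d[1])))
k=.64
for (x,y) in [(400,46),(600,46),(400,268),(560,273)]: print(np.round(atz(w,(x+.5)*k-.5,(y+.5)*k-.5,.112),4))
```

```text
65 [0.4953 0.102  0.075 ] [0.549 0.111 0.075] sep 0.0545 mid [0.5222 0.1065 0.075 ] gapmid [0.5221 0.1065 0.075 ]
145 [0.5053 0.0275 0.075 ] [0.5589 0.0364 0.075 ] sep 0.0543 mid [0.5321 0.0319 0.075 ] gapmid [0.5321 0.0319 0.075 ]
130 [0.5037 0.0424 0.075 ] [0.557  0.0513 0.075 ] sep 0.054 mid [0.5304 0.0469 0.075 ] gapmid [0.5306 0.0469 0.075 ]
yaw 7.608887473541752
yaw 7.504075826267261
yaw 7.6215838332507815
[0.4696 0.1177 0.112 ]
[0.5702 0.1345 0.112 ]
[0.4883 0.0042 0.112 ]
[0.5811 0.0167 0.112 ]
```

The gap middle is at about (0.527, 0.068), the frame yaw is about 7.8° and the gap looks tight. I move above it and go down to just over the rollers.

Call:
{"api": "apply_moves", "payload": {
  "claw": [0.005,0.005,0.005,0.005,0.005,0.005,0.005,0.005,0.005,0.005],
  "xyz": [
    [0.0154,0.0091,0],
    [0.0154,0.0091,0],
    [0.0154,0.0091,0],
    [0.0154,0.0091,0],
    [0.0154,0.0091,0],
    [0,0,0],
    [0,0,0.02],
    [0,0,0.019],
    [0,0,0],
    [0,0,0]
  ],
  "twist": [
    [0,0,0],
    [0,0,0],
    [0,0,0],
    [0,0,0],
    [0,0,0],
    [0,0,0.03],
    [0,0,0],
    [0,0,0],
    [0,0,0],
    [0,0,0]
  ]
}}

```text
clock: 9.45
position: [0.5267, 0.0675, 0.1707]
tool_rot: [-3.141, -0.0, 1.704]
force: [-0.0, 0.6, -2.1]
grip_width: 0.0152
finger_force: 49.3
```

Run:
```python
from h import *
s=bot.observe(); print({k:np.round(s[k],4) for k in ('clock','position','tool_rot','force','moment','qpos')})
fs=[snap(n)['img'][:,:,::-1] for n in ('scene','side','wrist')]
a=cv2.resize(fs[0][150:250,220:330],(400,364),interpolation=2);b=cv2.resize(fs[1][130:240,230:340],(364,364),interpolation=2)
cv2.imwrite('pics/p4.png',np.hstack([a,b]))
```

```text
{'clock': np.float64(9.45), 'position': array([0.5267, 0.0675, 0.1707]), 'tool_rot': array([-3.1411e+00, -1.0000e-04,  1.7037e+00]), 'force': array([-0.0221,  0.597 , -2.0514]), 'moment': array([ 0.0324, -0.0783,  0.0104]), 'qpos': array([ 0.1644,  0.4972, -0.5426,  1.8862,  0.3341,  0.8491, -0.4156])}
```

View pics/p4.png

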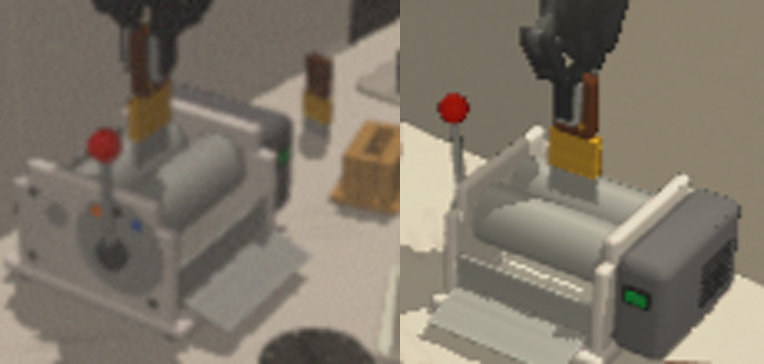

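p4 shows the gauge hanging upright with its tip at the V mouth, at (150,140) on the left and (578,185) on the right. I lower slowly.

Call:
{"api": "apply_moves", "payload": {
  "claw": [0.005,0.005,0.005,0.005,0.005,0.005],
  "xyz": [
    [0,0,0.002],
    [0,0,0.002],
    [0,0,0.002],
    [0,0,0.002],
    [0,0,0.002],
    [0,0,0]
  ],
  "twist": [
    [0,0,0],
    [0,0,0],
    [0,0,0],
    [0,0,0],
    [0,0,0],
    [0,0,0]
  ]
}}

```text
clock: 10.2
position: [0.5266, 0.0679, 0.16]
tool_rot: [-3.141, -0.0, 1.704]
force: [0.2, 0.1, -3.2]
grip_width: 0.0158
finger_force: 49.3
```

Call:
{"api": "apply_moves", "payload": {
  "claw": [0.005,0.005,0.005,0.005],
  "xyz": [
    [0,0,0.001],
    [0,0,0.001],
    [0,0,0.001],
    [0,0,0]
  ],
  "twist": [
    [0,0,0],
    [0,0,0],
    [0,0,0],
    [0,0,0]
  ]
}}

```text
clock: 10.6
position: [0.5268, 0.0679, 0.1572]
tool_rot: [-3.141, -0.0, 1.704]
force: [-0.3, -0.5, -3.3]
grip_width: 0.0154
finger_force: 49.3
```

Call:
{"api": "apply_moves", "payload": {
  "claw": [0.005,0.005,0.005,0.005],
  "xyz": [
    [0,0,0.001],
    [0,0,0.001],
    [0,0,0.001],
    [0,0,0]
  ],
  "twist": [
    [0,0,0],
    [0,0,0],
    [0,0,0],
    [0,0,0]
  ]
}}

```text
clock: 11.0
position: [0.5271, 0.068, 0.1544]
tool_rot: [3.141, -0.0, 1.704]
force: [2.6, -0.6, -2.6]
grip_width: 0.0155
finger_force: 49.3
```

Call:
{"api": "apply_moves", "payload": {
  "claw": [0.005,0.005,0.005,0.005],
  "xyz": [
    [0,0.001,0],
    [0,0,0],
    [0,0,0.001],
    [0,0,0]
  ],
  "twist": [
    [0,0,0],
    [0,0,0],
    [0,0,0],
    [0,0,0]
  ]
}}

```text
clock: 11.4
position: [0.5276, 0.068, 0.1534]
tool_rot: [-3.141, 0.0, 1.704]
force: [-2.8, 0.2, 3.9]
grip_width: 0.015
finger_force: 50.1
```

Call:
{"api": "apply_moves", "payload": {
  "claw": [0.005,0.005,0.005,0.005,0.005],
  "xyz": [
    [0,-0.0004,0],
    [0,0,0],
    [0,0,0.001],
    [0,0,0],
    [0,0,0]
  ],
  "twist": [
    [0,0,0],
    [0,0,0],
    [0,0,0],
    [0,0,0],
    [0,0,0]
  ]
}}

```text
clock: 11.9
position: [0.5276, 0.0681, 0.153]
tool_rot: [3.141, 0.0, 1.704]
force: [-4.4, -0.2, 15.1]
grip_width: 0.0158
finger_force: 51.7
```

Run:
```python
from h import *
s=bot.observe(); print({k:np.round(s[k],4) for k in ('clock','position','tool_rot','force','moment','grip_width')})
```

```text
{'clock': np.float64(11.9), 'position': array([0.5276, 0.0681, 0.153 ]), 'tool_rot': array([3.1409e+00, 3.0000e-04, 1.7036e+00]), 'force': array([-4.4219, -0.1588, 15.1159]), 'moment': array([-0.3251,  1.181 ,  0.0322]), 'grip_width': np.float64(0.0158)}
```

Call:
{"api": "apply_moves", "payload": {
  "claw": [0.005,0.005,0.005,0.005,0.005,0.005],
  "xyz": [
    [0,0,-0.002],
    [0,-0.0006,0],
    [0,0,0.001],
    [0,0,0.001],
    [0,0,0],
    [0,0,0]
  ],
  "twist": [
    [0,0,0],
    [0,0,0],
    [0,0,0],
    [0,0,0],
    [0,0,0],
    [0,0,0]
  ]
}}

```text
clock: 12.5
position: [0.5274, 0.0681, 0.153]
tool_rot: [3.14, 0.0, 1.704]
force: [-2.0, -0.3, 13.7]
grip_width: 0.0155
finger_force: 52.3
```

Jammed: within about 1 mm sideways both rollers push back, and the shoulder sits about 30 mm above the nip. So the gap is too tight, its middle at (0.5273, 0.068). I return the gauge to its stand to free the gripper for the lever (blue mark).

Call:
{"api": "apply_moves", "payload": {
  "claw": [0.005,0.005,0.005,0.005,0.005,0.005,0.005,0.005,0.005,0.005,0.005,0.005,0.005,0.005,0.005],
  "xyz": [
    [0,0,-0.02],
    [0,0,-0.02],
    [0,0,-0.02],
    [-0.0255,-0.01205,0],
    [-0.0255,-0.01205,0],
    [-0.0255,-0.01205,0],
    [-0.0255,-0.01205,0],
    [-0.0255,-0.01205,0],
    [-0.0255,-0.01205,0],
    [-0.0255,-0.01205,0],
    [-0.0255,-0.01205,0],
    [0,0,0],
    [0,0,0],
    [0,0,0],
    [0,0,0]
  ],
  "twist": [
    [0,0,0],
    [0,0,0],
    [0,0,0],
    [0,0,0],
    [0,0,0],
    [0,0,0],
    [0,0,0],
    [0,0,0],
    [0,0,0],
    [0,0,0],
    [0,0,0],
    [0,0,-0.1147],
    [0,0,-0.1147],
    [0,0,0],
    [0,0,0]
  ]
}}

```text
clock: 14.0
position: [0.4581, -0.1471, 0.2121]
tool_rot: [-3.141, -0.0, 1.929]
force: [-0.3, 0.5, -2.5]
grip_width: 0.0155
finger_force: 50.3
```

Run:
```python
from h import *
delta([.4589,-.1469,.083],1.9334)
w=snap('wrist');np.save('w5.npy',w,allow_pickle=True)
g=w['img'];R,G,B=[g[...,i].astype(int) for i in range(3)]
cv2.imwrite('pics/w5.png',cv2.resize(g[80:330,130:390,::-1],None,fx=2.4,fy=2.4,interpolation=2))
```

```text
t 14.0 pos [ 0.4581 -0.1471  0.2121] rot [-3.1413e+00 -4.0000e-04  1.9294e+00] shift [-0.0002  0.0008  0.1291] twist [-0.0003 -0.0004 -0.004 ]
```

View pics/w5.png

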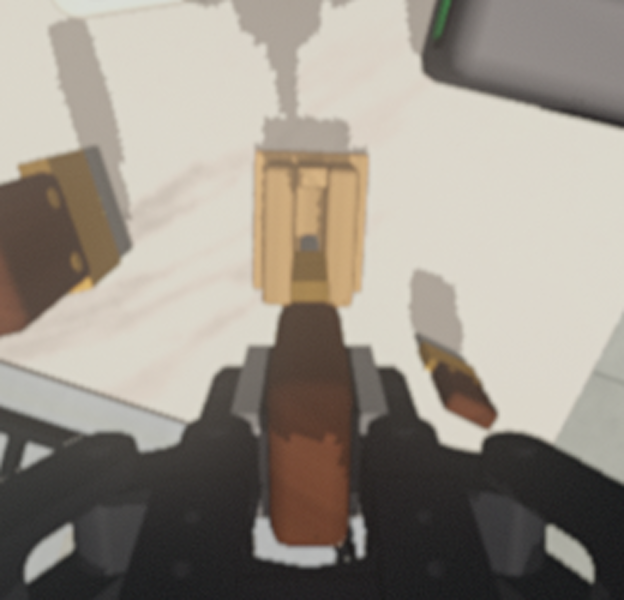

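w5 shows the tip at (308,242) lined up with the slot of the stand. I lower it in, slowly at the end.

Call:
{"api": "apply_moves", "payload": {
  "claw": [0.005,0.005,0.005,0.005,0.005,0.005,0.005,0.005,0.005,0.005],
  "xyz": [
    [0,0.0008,0],
    [0,0,0.02],
    [0,0,0.02],
    [0,0,0.02],
    [0,0,0.02],
    [0,0,0.01],
    [0,0,0.01],
    [0,0,0.01],
    [0,0,0.01],
    [0,0,0]
  ],
  "twist": [
    [0,0,0],
    [0,0,0],
    [0,0,0],
    [0,0,0],
    [0,0,0],
    [0,0,0],
    [0,0,0],
    [0,0,0],
    [0,0,0],
    [0,0,0]
  ]
}}

```text
clock: 15.05
position: [0.4586, -0.1466, 0.0914]
tool_rot: [-3.141, -0.001, 1.933]
force: [0.8, 0.3, -2.1]
grip_width: 0.0154
finger_force: 50.3
```

Call:
{"api": "apply_moves", "payload": {
  "claw": [0.005,0.005,0.005,0.005,0.005,0.005],
  "xyz": [
    [0,0,0.002],
    [0,0,0.002],
    [0,0,0.002],
    [0,0,0.002],
    [0,0,0],
    [0,0,0]
  ],
  "twist": [
    [0,0,0],
    [0,0,0],
    [0,0,0],
    [0,0,0],
    [0,0,0],
    [0,0,0]
  ]
}}

```text
clock: 15.65
position: [0.459, -0.1468, 0.0843]
tool_rot: [3.142, -0.0, 1.933]
force: [0.4, -0.5, -2.4]
grip_width: 0.015
finger_force: 50.3
```

Call:
{"api": "apply_moves", "payload": {
  "claw": [0.005,0.005,0.005,0.005,0.005],
  "xyz": [
    [0,0,0.001],
    [0,0,0.001],
    [0,0,0.001],
    [0,0,0],
    [0,0,0]
  ],
  "twist": [
    [0,0,0],
    [0,0,0],
    [0,0,0],
    [0,0,0],
    [0,0,0]
  ]
}}

```text
clock: 16.15
position: [0.459, -0.1468, 0.0813]
tool_rot: [-3.142, -0.0, 1.933]
force: [-0.0, -0.1, -2.5]
grip_width: 0.0158
finger_force: 50.3
```

Call:
{"api": "apply_moves", "payload": {
  "claw": [0.03,0.05,0.05,0.05,0.05,0.05,0.05,0.05,0.05,0.05,0.05],
  "xyz": [
    [0,0,0],
    [0,0,0],
    [0,0,0],
    [0,0,0],
    [0,0,-0.01],
    [0,0,-0.02],
    [0,0,-0.02],
    [0,0,-0.025],
    [0,0,-0.025],
    [0,0,-0.03],
    [0,0,0]
  ],
  "twist": [
    [0,0,0],
    [0,0,0],
    [0,0,0],
    [0,0,0],
    [0,0,0],
    [0,0,0],
    [0,0,0],
    [0,0,0],
    [0,0,0],
    [0,0,0],
    [0,0,0]
  ]
}}

```text
clock: 17.25
position: [0.4604, -0.147, 0.2151]
tool_rot: [3.138, 0.003, 1.933]
force: [-0.1, -0.0, -0.4]
grip_width: 0.0498
finger_force: 0.0
```

Call:
{"api": "apply_moves", "payload": {
  "claw": [0.05,0.05,0.05,0.05,0.05,0.05,0.05,0.05,0.05,0.05,0.05,0.05,0.05,0.05,0.05,0.05],
  "xyz": [
    [0.0229,0.011,0],
    [0.0229,0.011,0],
    [0.0229,0.011,0],
    [0.0229,0.011,0],
    [0.0229,0.011,0],
    [0.0229,0.011,0],
    [0.0229,0.011,0],
    [0.0229,0.011,0],
    [0.0229,0.011,0],
    [0.0229,0.011,0],
    [0.0229,0.011,0],
    [0.0229,0.011,0],
    [0,0,0],
    [0,0,0],
    [0,0,0],
    [0,0,0]
  ],
  "twist": [
    [0,0,0],
    [0,0,0],
    [0,0,0],
    [0,0,0],
    [0,0,0],
    [0,0,0],
    [0,0,0],
    [0,0,0],
    [0,0,0],
    [0,0,0],
    [0,0,0],
    [0,0,0],
    [0,0,0.114],
    [0,0,0.114],
    [0,0,0],
    [0,0,0]
  ]
}}

```text
clock: 18.85
position: [0.4849, 0.157, 0.2114]
tool_rot: [3.142, 0.0, 1.709]
force: [0.9, -0.6, 0.1]
grip_width: 0.0497
finger_force: 0.0
```

```bash
cat >> h.py <<'E'
def red(f):
    R,G,B=[f['img'][...,i].astype(int) for i in range(3)]
    m=((R>110)&(G<60)&(B<60)).astype(np.uint8);n,l,st,c=cv2.connectedComponentsWithStats(m)
    i=1+np.argmax(st[1:,4]);return c[i],st[i].tolist()
E
python3 - <<'E'
from h import *
fs={n:snap(n) for n in ('scene','side','wrist')}
for n,f in fs.items():
    try: print(n,red(f))
    except Exception as e: print(n,e)
try:
    print(np.round(tri([ray(fs[n],*red(fs[n])[0]) for n in ('scene','side')]),4) if 0 else tri([ray(fs[n],*red(fs[n])[0]) for n in ('scene','side')]))
    print('wrist@.1625',atz(fs['wrist'],*red(fs['wrist'])[0],.1625))
except Exception as e: print(e)
delta([.4851,.1566,.1525],1.705)
E
```

```text
scene (array([248.39215686, 189.15686275]), [244, 186, 9, 8, 51])
side (array([245.9516129 , 162.14516129]), [242, 158, 9, 9, 62])
wrist (array([266., 197.]), [266, 197, 1, 1, 1])
(array([0.48541746, 0.15677816, 0.16294606]), [np.float64(0.00019909224243768378), np.float64(0.00019909224243753963)])
wrist@.1625 [0.4889081 0.1679212 0.1625   ]
t 19.0 pos [0.485  0.1568 0.2113] rot [-3.1415e+00 -1.0000e-04  1.7068e+00] shift [-0.0002  0.      0.0588] twist [-0.0001 -0.0001  0.0018]
```

Call:
{"api": "apply_moves", "payload": {
  "claw": [0.05,0.05,0.05,0.05,0.035,0.025,0.02,0.02,0.02,0.02],
  "xyz": [
    [0,0,0.02],
    [0,0,0.02],
    [0,0,0.02],
    [0,0,0],
    [0,0,0],
    [0,0,0],
    [0,0,0],
    [0,0,0],
    [0,0,0],
    [0,0,0]
  ],
  "twist": [
    [0,0,0],
    [0,0,0],
    [0,0,0],
    [0,0,0],
    [0,0,0],
    [0,0,0],
    [0,0,0],
    [0,0,0],
    [0,0,0],
    [0,0,0]
  ],
  "force": 30
}}

```text
clock: 20.0
position: [0.4852, 0.1571, 0.1524]
tool_rot: [3.141, 0.0, 1.705]
force: [-3.0, 0.3, 6.1]
grip_width: 0.0231
finger_force: 29.1
```

Call:
{"api": "apply_moves", "payload": {
  "claw": [0.02,0.02,0.02,0.02,0.02,0.02,0.02,0.02,0.02,0.02,0.02,0.02,0.02,0.02],
  "xyz": [
    [0,-0.0048,0.0001],
    [0,-0.0048,0.0004],
    [0,-0.0048,0.0006],
    [0,-0.0047,0.0008],
    [0,-0.0047,0.0011],
    [0,-0.0046,0.0013],
    [0,-0.0045,0.0015],
    [0,-0.0045,0.0018],
    [0,-0.0043,0.002],
    [0,-0.0043,0.0022],
    [0,-0.0033,0.0019],
    [0,-0.0033,0.002],
    [0,0,0],
    [0,0,0]
  ],
  "twist": [
    [0,0,0],
    [0,0,0],
    [0,0,0],
    [0,0,0],
    [0,0,0],
    [0,0,0],
    [0,0,0],
    [0,0,0],
    [0,0,0],
    [0,0,0],
    [0,0,0],
    [0,0,0],
    [0,0,0],
    [0,0,0]
  ]
}}

```text
clock: 21.4
position: [0.4353, 0.1511, 0.1374]
tool_rot: [3.136, -0.002, 1.705]
force: [6.8, 2.7, 8.6]
grip_width: 0.023
finger_force: 30.8
```

Run:
```python
from h import *
fs={n:snap(n) for n in ('scene','side')}
for n,f in fs.items(): print(n,red(f))
p=tri([ray(fs[n],*red(fs[n])[0]) for n in fs]);print(p)
d=p[0]-[.4854,.1568,.163];print('dx frame',d[0]*.991+d[1]*.134, 'ang',np.arcsin((d[0]*.991+d[1]*.134)/.096))
s=bot.observe(); print({k:np.round(s[k],4) for k in ('clock','position','tool_rot','force','grip_width')})
```

```text
scene (array([263.27027027, 200.32432432]), [261, 196, 5, 9, 37])
side (array([237.14814815, 175.14814815]), [236, 171, 4, 9, 27])
(array([0.44257936, 0.1487944 , 0.14410699]), [np.float64(0.0005587339775796536), np.float64(0.0005587339775796265)])
dx frame -0.04350800640164988 ang -0.4703613230893645
{'clock': np.float64(21.5), 'position': array([0.4353, 0.1511, 0.1374]), 'tool_rot': array([ 3.1358e+00, -1.8000e-03,  1.7052e+00]), 'force': array([6.6615, 2.7301, 8.0082]), 'grip_width': np.float64(0.0225)}
```

Call:
{"api": "apply_moves", "payload": {
  "claw": [0.02,0.02,0.035,0.05,0.05,0.05,0.05,0.05,0.05,0.05],
  "xyz": [
    [0,-0.0025,0.0015],
    [0,0,0],
    [0,0,0],
    [0,0,0],
    [0,0,0],
    [0,0,-0.02],
    [0,0,-0.02],
    [0,0,-0.02],
    [0,0,-0.02],
    [0,0,0]
  ],
  "twist": [
    [0,0,0],
    [0,0,0],
    [0,0,0],
    [0,0,0],
    [0,0,0],
    [0,0,0],
    [0,0,0],
    [0,0,0],
    [0,0,0],
    [0,0,0]
  ]
}}

```text
clock: 22.5
position: [0.4313, 0.1499, 0.2162]
tool_rot: [3.138, -0.0, 1.705]
force: [0.5, 0.1, -1.0]
grip_width: 0.05
finger_force: 0.0
```

Run:
```python
from h import *
fs={n:snap(n) for n in ('scene','side')}
for n,f in fs.items(): print(n,red(f))
p=tri([ray(fs[n],*red(fs[n])[0]) for n in fs]);print(p)
d=p[0]-[.4854,.1568,.163];dx=d[0]*.991+d[1]*.134;print('dx frame',dx,'ang',np.arctan2(dx,p[0][2]-.0665))
delta([.4589,-.1469,.21],1.9334)
a=cv2.resize(fs['scene']['img'][160:250,220:320,::-1],(400,360),interpolation=2);b=cv2.resize(fs['side']['img'][130:240,225:345,::-1],(393,360),interpolation=2)
cv2.imwrite('pics/p6.png',np.hstack([a,b]))
```

```text
scene (array([265.23076923, 201.11538462]), [262, 197, 8, 9, 52])
side (array([234.10344828, 176.53448276]), [230, 173, 9, 8, 58])
(array([0.4337065 , 0.15032045, 0.14459539]), [np.float64(0.0007952799456054454), np.float64(0.0007952799456053373)])
dx frame -0.052096515622144325 ang -0.5882944073160113
t 22.6 pos [0.4305 0.1494 0.2142] rot [3.1411e+00 2.0000e-04 1.7047e+00] shift [-0.2974 -0.0114  0.0042] twist [ 0.0005  0.0003 -0.2287]
```

View pics/p6.png

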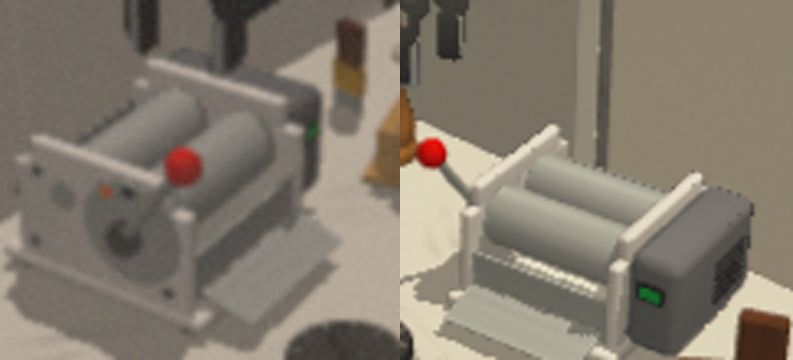

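p6 shows the lever leaning to the front with the knob over the blue mark. The measured angle is about -0.58 rad. I go back for the gauge.

Call:
{"api": "apply_moves", "payload": {
  "claw": [0.05,0.05,0.05,0.05,0.05,0.05,0.05,0.05,0.05,0.05,0.05,0.05,0.05,0.05,0.05,0.05],
  "xyz": [
    [-0.0248,-0.00095,0],
    [-0.0248,-0.00095,0],
    [-0.0248,-0.00095,0],
    [-0.0248,-0.00095,0],
    [-0.0248,-0.00095,0],
    [-0.0248,-0.00095,0],
    [-0.0248,-0.00095,0],
    [-0.0248,-0.00095,0],
    [-0.0248,-0.00095,0],
    [-0.0248,-0.00095,0],
    [-0.0248,-0.00095,0],
    [-0.0248,-0.00095,0],
    [0,0,0],
    [0,0,0],
    [0,0,0],
    [0,0,0]
  ],
  "twist": [
    [0,0,0],
    [0,0,0],
    [0,0,0],
    [0,0,0],
    [0,0,0],
    [0,0,0],
    [0,0,0],
    [0,0,0],
    [0,0,0],
    [0,0,0],
    [0,0,0],
    [0,0,0],
    [0,0,-0.1144],
    [0,0,-0.1144],
    [0,0,0],
    [0,0,0]
  ]
}}

```text
clock: 24.2
position: [0.4586, -0.1468, 0.2135]
tool_rot: [-3.141, -0.001, 1.93]
force: [0.1, -0.7, 0.1]
grip_width: 0.0499
finger_force: 0.0
```

Run:
```python
from h import *
delta([.4589,-.1469,.0805],1.9334)
S,D,w=snap('scene'),snap('side'),snap('wrist')
def grip(f,box):
    x0,y0,x1,y1=box;R,G,B=[f['img'][y0:y1,x0:x1,i].astype(int) for i in range(3)]
    m=((R<125)&(R-G>20)&(R-B>25)).astype(np.uint8);c=max(cv2.findContours(m,0,2)[0],key=cv2.contourArea)
    r=cv2.minAreaRect(c);return (r[0][0]+x0,r[0][1]+y0),r[1],r[2]
r=grip(w,(235,140,285,220));print(r,np.round(atz(w,*r[0],.118),4))
```

```text
t 24.2 pos [ 0.4586 -0.1468  0.2135] rot [-3.1408e+00 -8.0000e-04  1.9303e+00] shift [-0.0003  0.0003  0.133 ] twist [-0.0008 -0.0008 -0.0031]
((258.0, 192.5), (33.0, 14.0), 90.0) [ 0.4578 -0.1461  0.118 ]
```

Call:
{"api": "apply_moves", "payload": {
  "claw": [0.05,0.05,0.05,0.05,0.05,0.05,0.05,0.05,0.05,0.03,0.02,0.01,0.005,0.005,0.005,0.005],
  "xyz": [
    [0,0,0.02],
    [0,0,0.02],
    [0,0,0.02],
    [0,0,0.02],
    [0,0,0.02],
    [0,0,0.02],
    [0,0,0.013],
    [0,0,0],
    [0,0,0],
    [0,0,0],
    [0,0,0],
    [0,0,0],
    [0,0,0],
    [0,0,0],
    [0,0,0],
    [0,0,0]
  ],
  "twist": [
    [0,0,0],
    [0,0,0],
    [0,0,0],
    [0,0,0],
    [0,0,0],
    [0,0,0],
    [0,0,0],
    [0,0,0],
    [0,0,0],
    [0,0,0],
    [0,0,0],
    [0,0,0],
    [0,0,0],
    [0,0,0],
    [0,0,0],
    [0,0,0]
  ],
  "force": 50
}}

```text
clock: 25.95
position: [0.4593, -0.1471, 0.0819]
tool_rot: [3.141, 0.001, 1.933]
force: [-1.7, 1.1, 8.0]
grip_width: 0.0152
finger_force: 48.6
```

Call:
{"api": "apply_moves", "payload": {
  "claw": [0.005,0.005,0.005,0.005,0.005,0.005,0.005,0.005],
  "xyz": [
    [0,0,-0.01],
    [0,0,-0.02],
    [0,0,-0.02],
    [0,0,-0.02],
    [0,0,-0.02],
    [0,0,-0.02],
    [0,0,-0.02],
    [0,0,0]
  ],
  "twist": [
    [0,0,0],
    [0,0,0],
    [0,0,0],
    [0,0,0],
    [0,0,0],
    [0,0,0],
    [0,0,0],
    [0,0,0]
  ]
}}

```text
clock: 26.75
position: [0.4599, -0.1471, 0.2138]
tool_rot: [3.139, 0.003, 1.934]
force: [0.2, 0.2, -3.0]
grip_width: 0.0156
finger_force: 49.1
```

Run:
```python
from h import *
s=bot.observe();print(np.round(s['force'],1),s['grip_width'],s['finger_force'])
delta([.5246,.0677,.17],1.7037)
```

```text
[ 0.2  0.2 -3. ] 0.015597978070550286 49.09638226032257
t 26.75 pos [ 0.4599 -0.1471  0.2138] rot [3.1387e+00 2.6000e-03 1.9335e+00] shift [0.178  0.1366 0.0437] twist [0.0032 0.0022 0.2298]
```

Call:
{"api": "apply_moves", "payload": {
  "claw": [0.005,0.005,0.005,0.005,0.005,0.005,0.005,0.005,0.005,0.005,0.005,0.005,0.005,0.005],
  "xyz": [
    [0.0222,0.0171,0],
    [0.0222,0.0171,0],
    [0.0222,0.0171,0],
    [0.0222,0.0171,0],
    [0.0222,0.0171,0],
    [0.0222,0.0171,0],
    [0.0222,0.0171,0],
    [0.0222,0.0171,0],
    [0,0,0],
    [0,0,0],
    [0,0,0.02],
    [0,0,0.02],
    [0,0,0],
    [0,0,0]
  ],
  "twist": [
    [0,0,0],
    [0,0,0],
    [0,0,0],
    [0,0,0],
    [0,0,0],
    [0,0,0],
    [0,0,0],
    [0,0,0],
    [0,0,0.115],
    [0,0,0.115],
    [0,0,0],
    [0,0,0],
    [0,0,0],
    [0,0,0]
  ]
}}

```text
clock: 28.15
position: [0.5236, 0.0678, 0.1711]
tool_rot: [-3.141, -0.0, 1.704]
force: [0.3, -0.3, -3.2]
grip_width: 0.0152
finger_force: 49.4
```

Run:
```python
from h import *
delta([.5246,.0677,.17],1.7037)
```

```text
t 28.15 pos [0.5236 0.0678 0.1711] rot [-3.1407e+00 -2.0000e-04  1.7040e+00] shift [-0.0002  0.001   0.0011] twist [-0.0009 -0.0002  0.0003]
```

Call:
{"api": "apply_moves", "payload": {
  "claw": [0.005,0.005,0.005,0.005,0.005,0.005,0.005,0.005,0.005,0.005],
  "xyz": [
    [0,0.001,0],
    [0,0,0.002],
    [0,0,0.002],
    [0,0,0.002],
    [0,0,0.002],
    [0,0,0.002],
    [0,0,0.002],
    [0,0,0.002],
    [0,0,0.002],
    [0,0,0]
  ],
  "twist": [
    [0,0,0],
    [0,0,0],
    [0,0,0],
    [0,0,0],
    [0,0,0],
    [0,0,0],
    [0,0,0],
    [0,0,0],
    [0,0,0],
    [0,0,0]
  ]
}}

```text
clock: 29.15
position: [0.5247, 0.0679, 0.1548]
tool_rot: [-3.141, -0.0, 1.704]
force: [0.9, -0.7, -2.8]
grip_width: 0.0152
finger_force: 49.5
```

Call:
{"api": "apply_moves", "payload": {
  "claw": [0.005,0.005,0.005,0.005,0.005,0.005],
  "xyz": [
    [0,0,0.001],
    [0,0,0.001],
    [0,0,0.001],
    [0,0,0.001],
    [0,0,0],
    [0,0,0]
  ],
  "twist": [
    [0,0,0],
    [0,0,0],
    [0,0,0],
    [0,0,0],
    [0,0,0],
    [0,0,0]
  ]
}}

```text
clock: 29.75
position: [0.5248, 0.0679, 0.1511]
tool_rot: [-3.142, -0.0, 1.704]
force: [-0.2, 0.1, -2.4]
grip_width: 0.0155
finger_force: 49.5
```

Call:
{"api": "apply_moves", "payload": {
  "claw": [0.005,0.005,0.005,0.005,0.005,0.005],
  "xyz": [
    [0,0,0.001],
    [0,0,0.001],
    [0,0,0.001],
    [0,0,0.001],
    [0,0,0.001],
    [0,0,0]
  ],
  "twist": [
    [0,0,0],
    [0,0,0],
    [0,0,0],
    [0,0,0],
    [0,0,0],
    [0,0,0]
  ]
}}

```text
clock: 30.35
position: [0.5247, 0.0679, 0.1459]
tool_rot: [-3.141, -0.0, 1.704]
force: [-0.3, 0.5, -2.4]
grip_width: 0.0153
finger_force: 49.5
```

Call:
{"api": "apply_moves", "payload": {
  "claw": [0.005,0.005,0.005,0.005,0.005,0.005],
  "xyz": [
    [0,0,0.001],
    [0,0,0.001],
    [0,0,0.001],
    [0,0,0.001],
    [0,0,0.001],
    [0,0,0]
  ],
  "twist": [
    [0,0,0],
    [0,0,0],
    [0,0,0],
    [0,0,0],
    [0,0,0],
    [0,0,0]
  ]
}}

```text
clock: 30.95
position: [0.5247, 0.0679, 0.1409]
tool_rot: [-3.141, -0.0, 1.704]
force: [-0.1, 0.1, -2.5]
grip_width: 0.0153
finger_force: 49.5
```

The tip has gone through. I carry on down until the shoulder rests.

Call:
{"api": "apply_moves", "payload": {
  "claw": [0.005,0.005,0.005,0.005,0.005,0.005],
  "xyz": [
    [0,0,0.001],
    [0,0,0.001],
    [0,0,0.001],
    [0,0,0.001],
    [0,0,0.001],
    [0,0,0]
  ],
  "twist": [
    [0,0,0],
    [0,0,0],
    [0,0,0],
    [0,0,0],
    [0,0,0],
    [0,0,0]
  ]
}}

```text
clock: 31.55
position: [0.5247, 0.0679, 0.136]
tool_rot: [-3.141, -0.0, 1.704]
force: [-0.0, 0.1, -3.5]
grip_width: 0.0154
finger_force: 49.5
```

Call:
{"api": "apply_moves", "payload": {
  "claw": [0.005,0.005,0.005,0.005],
  "xyz": [
    [0,0,0.001],
    [0,0,0.001],
    [0,0,0],
    [0,0,0]
  ],
  "twist": [
    [0,0,0],
    [0,0,0],
    [0,0,0],
    [0,0,0]
  ]
}}

```text
clock: 31.95
position: [0.5248, 0.0679, 0.1341]
tool_rot: [-3.142, -0.0, 1.704]
force: [0.4, 0.2, -2.7]
grip_width: 0.0155
finger_force: 49.5
```

Call:
{"api": "apply_moves", "payload": {
  "claw": [0.005,0.005,0.005,0.005],
  "xyz": [
    [0,0,0.001],
    [0,0,0.001],
    [0,0,0],
    [0,0,0]
  ],
  "twist": [
    [0,0,0],
    [0,0,0],
    [0,0,0],
    [0,0,0]
  ]
}}

```text
clock: 32.35
position: [0.5248, 0.0679, 0.1321]
tool_rot: [-3.141, -0.0, 1.704]
force: [0.3, -0.8, -2.3]
grip_width: 0.0155
finger_force: 49.5
```

Call:
{"api": "apply_moves", "payload": {
  "claw": [0.005,0.005,0.005,0.005],
  "xyz": [
    [0,0,0.001],
    [0,0,0.001],
    [0,0,0],
    [0,0,0]
  ],
  "twist": [
    [0,0,0],
    [0,0,0],
    [0,0,0],
    [0,0,0]
  ]
}}

```text
clock: 32.75
position: [0.5249, 0.0679, 0.1301]
tool_rot: [3.142, -0.0, 1.704]
force: [1.2, 0.4, -3.7]
grip_width: 0.0156
finger_force: 49.3
```

Call:
{"api": "apply_moves", "payload": {
  "claw": [0.005,0.005,0.005],
  "xyz": [
    [0,0,0.001],
    [0,0,0],
    [0,0,0]
  ],
  "twist": [
    [0,0,0],
    [0,0,0],
    [0,0,0]
  ]
}}

```text
clock: 33.05
position: [0.525, 0.0679, 0.1293]
tool_rot: [3.141, -0.0, 1.704]
force: [-0.4, 0.1, 3.7]
grip_width: 0.0158
finger_force: 50.4
```

Call:
{"api": "apply_moves", "payload": {
  "claw": [0.005,0.005,0.005],
  "xyz": [
    [0,0,0.001],
    [0,0,0],
    [0,0,0]
  ],
  "twist": [
    [0,0,0],
    [0,0,0],
    [0,0,0]
  ]
}}

```text
clock: 33.35
position: [0.5251, 0.068, 0.1288]
tool_rot: [3.141, 0.0, 1.704]
force: [-3.9, -1.0, 14.6]
grip_width: 0.0153
finger_force: 51.9
```

The shoulder rests about 4 mm above the nip with both rollers carrying it. I ease off, release and retreat.

Call:
{"api": "apply_moves", "payload": {
  "claw": [0.005,0.005,0.02,0.03,0.04,0.04,0.04,0.04],
  "xyz": [
    [0,-0.0003,-0.001],
    [0,0,0],
    [0,0,0],
    [0,0,0],
    [0,0,0],
    [0,0,0],
    [0,0,0],
    [0,0,0]
  ],
  "twist": [
    [0,0,0],
    [0,0,0],
    [0,0,0],
    [0,0,0],
    [0,0,0],
    [0,0,0],
    [0,0,0],
    [0,0,0]
  ]
}}

```text
clock: 34.15
position: [0.5245, 0.0678, 0.1291]
tool_rot: [-3.142, -0.0, 1.704]
force: [-0.2, 0.0, -0.3]
grip_width: 0.04
finger_force: 0.0
```

Call:
{"api": "apply_moves", "payload": {
  "claw": [0.04,0.04,0.04,0.04,0.04,0.04,0.04,0.04],
  "xyz": [
    [0,0,-0.005],
    [0,0,-0.015],
    [0,0,-0.025],
    [0,0,-0.025],
    [0,0,-0.025],
    [0,0,-0.025],
    [0,0,0],
    [0,0,0]
  ],
  "twist": [
    [0,0,0],
    [0,0,0],
    [0,0,0],
    [0,0,0],
    [0,0,0],
    [0,0,0],
    [0,0,0],
    [0,0,0]
  ]
}}

```text
clock: 34.95
position: [0.5246, 0.0677, 0.2494]
tool_rot: [3.141, 0.0, 1.704]
force: [0.1, -0.1, -0.7]
grip_width: 0.04
finger_force: 0.0
```

Run:
```python
from h import *
S,D=snap('scene'),snap('side')
def masks(f,c):
    x,y=np.round(proj(f,c)).astype(int);x0,y0=x-25,y-25
    R,G,B=[f['img'][y0:y+26,x0:x+26,i].astype(int) for i in range(3)]
    o=[]
    for m in ((R<125)&(R-G>18)&(R-B>20),(R>85)&(R-B>45)&(G-B>25)):
        m=m.astype(np.uint8);k=max(cv2.findContours(m,0,2)[0],key=cv2.contourArea);r=cv2.minAreaRect(k);b=cv2.boundingRect(k)
        o.append((b[0]+x0,b[1]+y0,b[2],b[3],round(r[2],1),[round(v+q,1) for v,q in zip(r[0],(x0,y0))]))
    return o
c=np.array([.5246,.0679,.055+.084])
a,b=masks(S,c),masks(D,c);print(a);print(b)
print('grip c',np.round(tri([ray(S,*a[0][5]),ray(D,*b[0][5])])[0],4),'brass c',np.round(tri([ray(S,*a[1][5]),ray(D,*b[1][5])])[0],4))
for f in (S,D):
    for z in (.165,.139,.113): print(np.round(proj(f,[c[0],c[1],z]),1))
p=tri([ray(f,*red(f)[0]) for f in (S,D)]);d=p[0]-[.4854,.1568,.163];print('knob',p[0],np.arcsin((d[0]*.991+d[1]*.134)/.096))
print({k:np.round(bot.observe()[k],3) for k in ('clock','position','force')})
```

```text
[(np.int64(256), np.int64(188), 15, 19, 70.0, [np.float64(262.5), np.float64(198.2)]), (np.int64(256), np.int64(189), 11, 13, 90.0, [np.float64(261.0), np.float64(195.0)])]
[(np.int64(275), np.int64(165), 14, 23, 3.6, [np.float64(281.9), np.float64(176.0)]), (np.int64(274), np.int64(182), 16, 15, 14.9, [np.float64(281.4), np.float64(189.2)])]
grip c [0.5244 0.078  0.1108] brass c [0.5268 0.0687 0.0944]
[261.  172.1]
[261.1 180.5]
[261.3 188.7]
[281.6 167.1]
[281.3 175.8]
[281.  184.3]
knob [0.43427731 0.15060318 0.14467739] -0.5661479810829132
{'clock': np.float64(35.05), 'position': array([0.524, 0.068, 0.248]), 'force': array([ 0.411, -0.94 ,  0.28 ])}
```

The gauge stands upright where it should, the grip at (282,176) in the side view against (281,176) predicted. The lever is at -0.57 rad. I hand in.

```bash
python3 -c "
from h import *
print(bot.job_done())"
```

```text
the job is handed in; nothing more can be done
None
```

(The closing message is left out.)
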